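# Find the loose cover on the control box and hold it home

### The job

One of the four white covers on the grey control box is loose and rocks when you press near one of its ends; find it by pressing the covers with a fingertip, without great force. Then press that cover fully home and flat and finish while still holding it down, so that a colleague can drive its screws. Do not pull the cover up, and leave the bushing, stand-off and loupe where they stand.

Things in the scene. Friction and masses are not known exactly. Their poses are not given: they have to be found in the camera images.
- control_box: Grey control box fixed on the desk: 120 mm (x, to the far side) by 316 mm (y), body 34 mm high, rim and ribs to 40 mm, an ear at either end, cable glands on the far wall reaching x = 76 mm. Origin: centre of its underside. Four identical white covers, 94 mm (x) by 58 mm (y), lie in a row along y; three are tight and do not give; one, a different one each time, is loose.
- cover_1 (a point): First (leftmost) cover of the row, y = +111 mm on the box, a screw head 40 mm from its middle near each x end: middle of its flat top when home, 46 mm above the desk; axes as control_box (x along its 94 mm length). May be the loose one.
- cover_2 (a point): Second cover of the row, y = +37 mm on the box, a screw head 40 mm from its middle near each x end: middle of its flat top when home, 46 mm above the desk; axes as control_box (x along its 94 mm length). May be the loose one.
- cover_3 (a point): Third cover of the row, y = -37 mm on the box, a screw head 40 mm from its middle near each x end: middle of its flat top when home, 46 mm above the desk; axes as control_box (x along its 94 mm length). May be the loose one.
- cover_4 (a point): Fourth (rightmost) cover of the row, y = -111 mm on the box, a screw head 40 mm from its middle near each x end: middle of its flat top when home, 46 mm above the desk; axes as control_box (x along its 94 mm length). May be the loose one.
- cover_lift (a joint): Height of the loose cover's middle above home, m: about 0.004 untouched (it floats level on a springy seal), 0 when home; does not tell which cover it is. Pressed in the middle (best within 8 mm) it sinks flat onto its ledges at about 8 N, then stands firm; let go, it springs up. Hold it with 12 to 25 N.
- cover_rock (a joint): Tilt of the loose cover about its middle line along y, rad: 0 level, positive with its far (+x) end down, negative with its near (-x) end down. A press of 2 to 5 N about 30 mm from the middle tips it by 0.04 to 0.1 rad, until that end meets its ledge; a broad fingertip pressed harder there (15 N) flattens it again.
- bushing_mid (a point): brass-coloured bushing standing loose on the desk at the near side of the box, 34 mm across, 26 mm high; the point is its centre, 13 mm up. Leave it alone.
- standoff_mid (a point): brass-coloured hexagonal stand-off standing upright beyond the box, 19 mm across, 52 mm high; the point is its centre, 26 mm up. Leave it alone.
- loupe_mid (a point): black inspection loupe standing beyond the box, 35 mm across, 40 mm high; the point is 20 mm up. Leave it alone.

How it is judged:
By the outcome, as a careful person would: the job done as asked, in the order asked, and still so for the second after the job is handed in, while the arm keeps its last pose, push and grip.
It also fails if it takes over 51 s, if anything falls off the work surface, if the arm or the gripper's body presses on something with over 40 N, if the wrist force passes 120 N, or if a joint passes its speed limit or range.

### The arm

A 7-joint arm with a two-finger parallel gripper is mounted at the origin on a cart in front of the work surface, level with it; the furniture and walls round the work are solid. World frame = base frame: x ahead of the robot, y to its left, z up, the work surface at z = 0. Lengths are in m, angles in rad, forces in N, time in s.
With the tool pointing down it reaches from about 0.425 to 0.875 m from the base axis. Payload 4.7 kg.
Tool frame: the origin (TCP) lies midway between the tips of the shut fingers; the grasp point (between the pads) lies r.pinch_z behind it (r.pinch_z is the distance from the TCP to the grasp point, in m); z points along the fingers, y is the line along which they close (so a half turn about z gives the same grasp; the last joint's range is limited). The gripper opens to 85 mm and grips with 20 to 120 N. Pads are 22 mm wide; open, the fingers measure 114 mm over their backs; the gripper's body (76 mm by 85 mm) begins 54 mm behind the grasp point. The pads swing forward as they close: fully open they stand 13 mm farther back than shut.
Start: joints at [1.271, 0.321, -0.07, 1.45, 0.023, 1.371, -0.057], TCP at [0.201, -0.618, 0.231] pointing down, gripper open.
Joint ranges: [-2.86, 2.86], [-0.3, 2.09], [-1.38, 1.24], [0.06, 2.45], [-1.56, 4.7], [0.09, 2.05], [-2.69, 2.69]. Speed limits (rad/s): [2.57, 2.57, 3.14, 3.14, 3.14, 3.14, 3.14].

### API

Orientations are given as [roll, pitch, yaw] about the fixed x, y, z axes, in that order (R = Rz(yaw) Ry(pitch) Rx(roll)).
In Python, from rig import r gives the robot as it stands. The module is installed in compiled form; this text tells all that it offers.
- The arm moves only by the tool jog_arm, never from a script. Its argument "moves" is a list of rows, each a list of 7 numbers: the opening in per cent of the stroke, from 0 (shut) to 100 (fully open), then the shift along the tool's x, y, z in m, then the turn, a rotation vector about the tool's x, y, z in rad. In form: [[grip, dx, dy, dz, rx, ry, rz], ...]. A call has 1 to 8 rows; each row is the pose to reach, as a shift and turn from the pose commanded when the call began, along the tool's axes at that moment; what a row does not reach only later rows make up. A row lasts 1/12 s, in which the tool goes at most 41.7 mm and 7.16 degrees, less where a joint would pass 70% of its speed; a pose out of reach is approached as far as the arm can. A call with a gripper value outside its range is refused whole. The fingers move at their own pace and stop on an object; "newtons" is the grip in N (left out, the last holds). Time passes only in rows, so rows that repeat a pose let the fingers close. It gives the time, the measured TCP pose, the force, the opening and the grip force at its end, in the units of the state.
- r.state(): the state, without advancing time (a new reading comes with each control period).
- r.grab_frame(name): name is "scene" or "top"; returns the picture (400x640x3 uint8, blue, green, red); there is no depth.
- r.camera_model(name): a dict with "mtx" (3x3 intrinsics, pixels), "rvec" (rotation vector, rad) and "tvec" (3), from world to camera coordinates, as OpenCV has them. Camera axes: x right, y down, z forward; pixel columns grow to the right and rows downward; lengths in m; the calibration is good to about 2 mm. A picture is of the moment at which its call begins. camera_model takes no time and is no camera call.
- r.finish_job(): hands the job in; it is judged then, once.
The state is a dict: "time": time; "qpos": joint angles; "qd": joint speeds; "tau": joint torques, N m; "position": TCP position; "eef_rot": TCP orientation; "ft_force": force on the tool from outside, world axes, zero at the start; "moment": the same for the moment, N m; "gripper_width": finger opening in m; "finger_force": force on a finger pad.
Only numpy, scipy, OpenCV 4.12 (cv2) and the standard library are available. Lean on these libraries where they do the work, as an engineer would, in place of code of your own. Each camera call takes 0.05 s, during which the arm holds its last target. There are 200 camera calls.

## Working session

There is one attempt and no reset: what is moved stays moved. The work goes in short steps, Python scripts to look and compute and a tool call to move; the robot and the scene stay as the last step left them, time stands still between calls to the robot, and variables do not carry over. Pictures are saved under pics/ and viewed, at most 10 in all, crops included, and the job is handed in when it is done.

Besides the shell and the picture viewer there is one more tool, called after ">>>" as name(argument=value, ...), one argument or row to a line, values as JSON. jog_arm: Moves the arm, as the interface text tells. Its arguments: {"type":"object","properties":{"moves":{"type":"array"},"newtons":{"type":"number"}},"required":["moves"]}

```bash
mkdir -p pics; python3 - <<'E'
from rig import r
import cv2
s=r.state();print(s)
for n in("scene","top"):
    cv2.imwrite(f"pics/{n}0.png",r.grab_frame(n)); print(n,r.camera_model(n))
E
```

```text
{'time': 0.0, 'qpos': array([ 1.27112152,  0.32186537, -0.07009151,  1.45166043,  0.02257554,
        1.37077613, -0.05690806]), 'qd': array([-0.00211718, -0.00154468,  0.00024064,  0.00175342,  0.00020238,
       -0.00100012, -0.00020073]), 'tau': array([-2.41451335e-04, -4.93581176e+01, -3.82322073e-01, -3.14325178e+01,
        1.29288682e-02,  1.15250121e-02, -1.18702761e-05]), 'position': array([ 0.20042716, -0.61777535,  0.23020333]), 'eef_rot': array([-3.13967153e+00,  6.99080488e-05,  3.13798612e-01]), 'ft_force': array([ 0.09587515,  0.06902281, -0.47212869]), 'moment': array([-0.02886822,  0.00812927,  0.01410725]), 'finger_force': 0.0, 'gripper_width': 0.08528982844356454}
scene {'mtx': array([[465.44372897,   0.        , 320.30603358],
       [  0.        , 465.44372897, 194.60397653],
       [  0.        ,   0.        ,   1.        ]]), 'rvec': array([ 0.64361211, -2.46146964,  1.42494739]), 'tvec': array([0.55500114, 0.12171059, 0.80796056])}
top {'mtx': array([[452.83014568,   0.        , 319.7246208 ],
       [  0.        , 452.83014568, 199.9319857 ],
       [  0.        ,   0.        ,   1.        ]]), 'rvec': array([ 2.15578244, -2.1212241 ,  0.19565959]), 'tvec': array([0.1677272 , 0.54689639, 0.83717231])}
```

View pics/scene0.png

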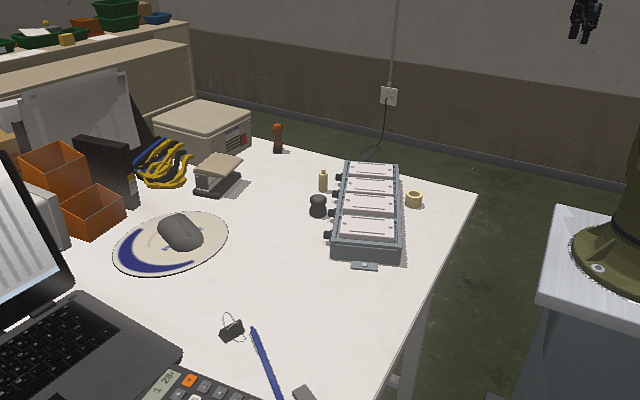

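View pics/top0.png

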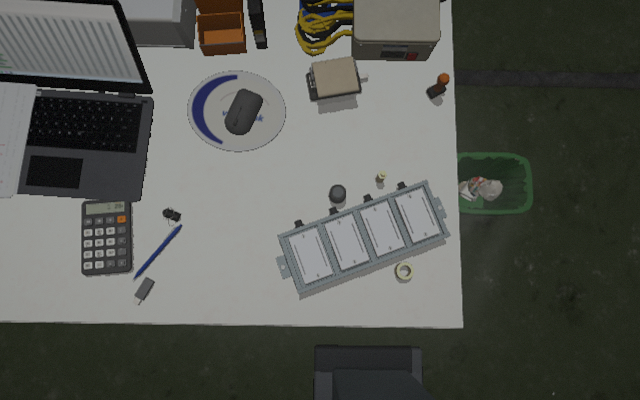

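The top view shows the box with covers at about (310,254), (346,241), (382,228) and (418,215). I'll segment them for exact positions.

```bash
cat > h.py <<'E'
import numpy as np, cv2
from rig import r
def ray(n,uv,z):
    c=r.camera_model(n);R=cv2.Rodrigues(c["rvec"])[0];o=-R.T@c["tvec"]
    d=R.T@np.linalg.inv(c["mtx"])@np.array([uv[0],uv[1],1.]);return o+d*(z-o[2])/d[2]
def proj(n,P):
    c=r.camera_model(n);return cv2.projectPoints(np.float64(P).reshape(-1,1,3),c["rvec"],c["tvec"],c["mtx"],None)[0].reshape(-1,2)
E
python3 - <<'E'
from h import *
im=cv2.imread("pics/top0.png");g=im.min(2)
m=(g>185).astype(np.uint8)
n,l,st,ce=cv2.connectedComponentsWithStats(m,connectivity=4)
for i in range(1,n):
    if 400<st[i,4]<4000 and 270<ce[i][0]<460 and 170<ce[i][1]<300:
        rc=cv2.minAreaRect(np.argwhere(l==i)[:,::-1].astype(np.float32));print(st[i],ce[i],rc,ray("top",rc[0],.048),ray("top",ce[i],.048))
cv2.imwrite("pics/c.png",cv2.resize(im[170:300,265:465],None,fx=4,fy=4,interpolation=cv2.INTER_CUBIC))
E
```

```text
(no output)
```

View pics/c.png

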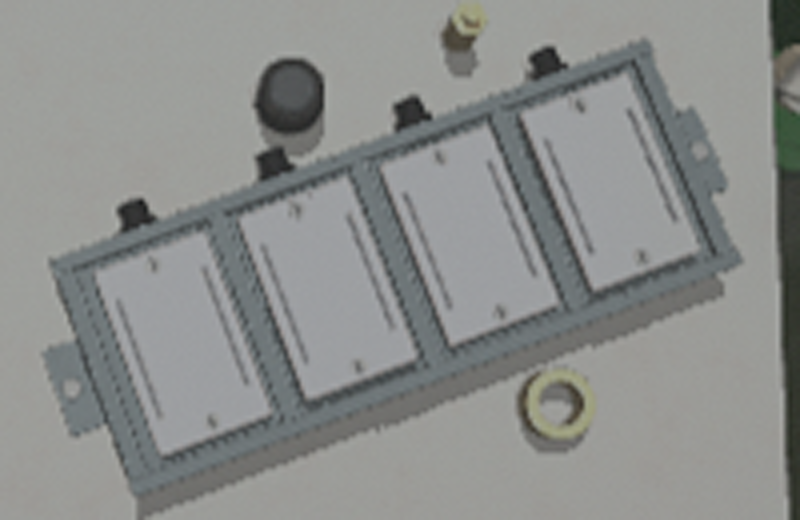

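The crop shows the eight screw heads clearly: cover 1 (154,265)/(212,421), cover 2 (296,210)/(358,366), cover 3 (440,157)/(502,312), cover 4 (580,105)/(642,257). The bushing is at (557,405), the loupe at (290,95) and the stand-off at (465,20).

```bash
python3 - <<'E'
from h import *
p=np.array([(154,265),(212,421),(296,210),(358,366),(440,157),(502,312),(580,105),(642,257)])
uv=(p+.5)/4-.5+[265,170]
W=np.array([ray("top",q,.046)[:2] for q in uv])
M=np.array([(s*.04,y) for y in(.111,.037,-.037,-.111) for s in(1,-1)])
mc,wc=M.mean(0),W.mean(0);U,S,V=np.linalg.svd((M-mc).T@(W-wc));R=(U@V).T
yaw=np.arctan2(R[1,0],R[0,0]);t=wc-R@mc
print("box",t,yaw,np.linalg.det(R),"resid mm",1e3*(W-(M@R.T+t)).round(5))
for y in(.111,.037,-.037,-.111):
    print([(R@np.array([x,y])+t).round(4) for x in(.03,0,-.03)])
for n,q,z in(("bush",(557,405),.026),("loupe",(290,95),.04),("stand",(467,18),.052)):print(n,ray("top",(np.array(q)+.5)/4-.5+[265,170],z), R.T@(ray("top",(np.array(q)+.5)/4-.5+[265,170],z)[:2]-t))
print(np.hypot(*(W.T)))
E
```

```text
box [0.47742698 0.089659  ] 0.37539599255798045 1.0 resid mm [[-0.52 -0.22]
 [ 0.46  0.11]
 [ 0.05  0.64]
 [ 0.22 -0.17]
 [ 0.01 -0.34]
 [-0.18 -0.35]
 [-0.24 -0.2 ]
 [ 0.2   0.54]]
[array([0.4646, 0.2039]), array([0.4367, 0.1929]), array([0.4088, 0.1819])]
[array([0.4918, 0.1351]), array([0.4639, 0.1241]), array([0.436 , 0.1131])]
[array([0.5189, 0.0662]), array([0.491 , 0.0552]), array([0.4631, 0.0442])]
[array([ 0.546 , -0.0026]), array([ 0.5181, -0.0136]), array([ 0.4902, -0.0246])]
bush [0.41028899 0.01055851 0.026     ] [-0.09146415 -0.04897659]
loupe [0.55869964 0.14245863 0.04      ] [0.09497154 0.01932491]
stand [0.59628807 0.05676122 0.052     ] [ 0.09852222 -0.07418621]
[0.51685527 0.43794714 0.52015209 0.44062166 0.53277379 0.45537506
 0.5551001  0.48190843]
```

>>> jog_arm(
  moves=[
    [0,0.519,-0.479,0.08,0,0,-0.061],
    [0,0.519,-0.479,0.08,0,0,-0.061],
    [0,0.519,-0.479,0.08,0,0,-0.061],
    [0,0.519,-0.479,0.08,0,0,-0.061],
    [0,0.519,-0.479,0.08,0,0,-0.061],
    [0,0.519,-0.479,0.08,0,0,-0.061],
    [0,0.519,-0.479,0.08,0,0,-0.061],
    [0,0.519,-0.479,0.08,0,0,-0.061],
  ],
  newtons=40,
)

```text
time: 0.77
position: [0.3631, -0.3274, 0.1933]
eef_rot: [-3.141, 0.0, 0.375]
ft_force: [1.1, -0.7, -0.6]
gripper_width: 0.0002
finger_force: 0.0
```

>>> jog_arm(
  moves=[
    [0,0.289,-0.235,0.09,0,0,0],
    [0,0.289,-0.235,0.09,0,0,0],
    [0,0.289,-0.235,0.09,0,0,0],
    [0,0.289,-0.235,0.09,0,0,0],
    [0,0.289,-0.235,0.09,0,0,0],
    [0,0.289,-0.235,0.09,0,0,0],
    [0,0.289,-0.235,0.09,0,0,0],
    [0,0.289,-0.235,0.09,0,0,0],
  ],
)

```text
time: 1.43
position: [0.5222, -0.0455, 0.115]
eef_rot: [3.141, 0.0, 0.374]
ft_force: [1.2, -0.4, 0.3]
gripper_width: -0.0003
finger_force: 0.0
```

>>> jog_arm(
  moves=[
    [0,0.0,0.0,0.0,0,0,0],
    [0,0.0,0.0,0.0,0,0,0],
  ],
)

```text
time: 1.6
position: [0.5218, -0.044, 0.1145]
eef_rot: [-3.139, 0.001, 0.381]
ft_force: [-0.6, -0.8, -0.6]
gripper_width: 0.0004
finger_force: 0.0
```

>>> jog_arm(
  moves=[
    [0,0.038,-0.03,0.0,0,0,0],
    [0,0.038,-0.03,0.01,0,0,0],
    [0,0.038,-0.03,0.03,0,0,0],
    [0,0.038,-0.03,0.045,0,0,0],
    [0,0.038,-0.03,0.055,0,0,0],
    [0,0.038,-0.03,0.059,0,0,0],
    [0,0.038,-0.03,0.059,0,0,0],
    [0,0.038,-0.03,0.059,0,0,0],
  ],
)

```text
time: 2.27
position: [0.5465, -0.0062, 0.057]
eef_rot: [3.141, -0.0, 0.374]
ft_force: [0.2, -0.7, 1.2]
gripper_width: 0.0
finger_force: 0.0
```

```bash
python3 - <<'E'
from h import *
s=r.state();print(s["position"],s["ft_force"],s["eef_rot"])
a=np.hstack([cv2.resize(r.grab_frame("top")[170:300,265:465],None,fx=2,fy=4)[:480],cv2.resize(r.grab_frame("scene")[140:280,310:440],None,fx=3,fy=3.43)[:480]])
cv2.imwrite("pics/d.png",a)
E
```

```text
[ 0.54652362 -0.00616724  0.05698173] [ 0.22341817 -0.66083002  1.20358088] [ 3.14102643e+00 -4.07152558e-04  3.73689762e-01]
```

View pics/d.png

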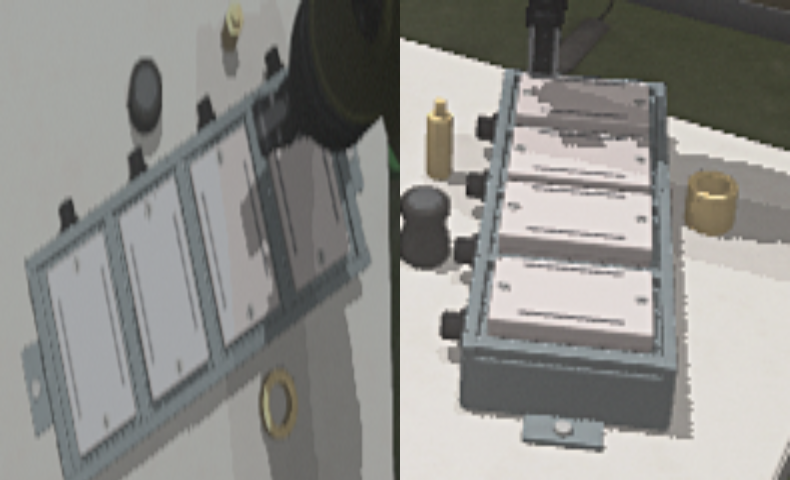

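Top view: finger is over cover 4's far end, as intended. I'll descend gently to about 48 mm, which is below a loose cover's height and above a tight one's.

>>> jog_arm(
  moves=[
    [0,0,0,0.003,0,0,0],
    [0,0,0,0.006,0,0,0],
    [0,0,0,0.0075,0,0,0],
    [0,0,0,0.0085,0,0,0],
    [0,0,0,0.009,0,0,0],
    [0,0,0,0.009,0,0,0],
  ],
)

```text
time: 2.87
position: [0.5462, -0.0054, 0.0473]
eef_rot: [-3.142, 0.0, 0.375]
ft_force: [0.1, -0.2, 0.3]
gripper_width: 0.0
finger_force: 0.0
```

>>> jog_arm(
  moves=[
    [0,0,0,0.0005,0,0,0],
    [0,0,0,0.001,0,0,0],
    [0,0,0,0.001,0,0,0],
  ],
)

```text
time: 3.12
position: [0.5462, -0.0054, 0.0464]
eef_rot: [3.142, 0.0, 0.375]
ft_force: [0.4, -0.5, 0.2]
gripper_width: 0.0
finger_force: 0.0
```

>>> jog_arm(
  moves=[
    [0,0,0,0.0005,0,0,0],
    [0,0,0,0.001,0,0,0],
    [0,0,0,0.001,0,0,0],
  ],
)

```text
time: 3.37
position: [0.5464, -0.0054, 0.0461]
eef_rot: [3.141, 0.0, 0.375]
ft_force: [-1.2, -0.4, 5.1]
gripper_width: 0.0001
finger_force: 2.5
```

Cover 4 is firm at 46.1 mm, so it is tight. Next, cover 3.

>>> jog_arm(
  moves=[
    [0,0,0,-0.012,0,0,0],
    [0,0,-0.038,-0.012,0,0,0],
    [0,0,-0.076,-0.012,0,0,0],
    [0,0,-0.076,-0.01,0,0,0],
    [0,0,-0.076,-0.008,0,0,0],
    [0,0,-0.076,-0.006,0,0,0],
    [0,0,-0.076,-0.004,0,0,0],
    [0,0,-0.076,-0.0035,0,0,0],
  ],
)

```text
time: 4.03
position: [0.5186, 0.0638, 0.0486]
eef_rot: [3.141, 0.001, 0.373]
ft_force: [0.3, -0.0, 0.0]
gripper_width: 0.0005
finger_force: 0.0
```

>>> jog_arm(
  moves=[
    [0,0,0,0.0,0,0,0],
    [0,0,0,0.0005,0,0,0],
    [0,0,0,0.001,0,0,0],
    [0,0,0,0.001,0,0,0],
  ],
)

```text
time: 4.37
position: [0.5185, 0.0651, 0.0479]
eef_rot: [-3.142, 0.0, 0.374]
ft_force: [0.3, 0.2, 0.9]
gripper_width: -0.0001
finger_force: 0.0
```

>>> jog_arm(
  moves=[
    [0,0,0,0.001,0,0,0],
    [0,0,0,0.0015,0,0,0],
    [0,0,0,0.002,0,0,0],
    [0,0,0,0.0023,0,0,0],
    [0,0,0,0.0023,0,0,0],
  ],
)

```text
time: 4.78
position: [0.5184, 0.0653, 0.0461]
eef_rot: [3.141, 0.0, 0.375]
ft_force: [-2.5, -0.6, 5.0]
gripper_width: 0.0003
finger_force: 2.4
```

Cover 3 is also firm at 46.1 mm. Next, cover 2.

>>> jog_arm(
  moves=[
    [0,0,0,-0.012,0,0,0],
    [0,0,-0.037,-0.012,0,0,0],
    [0,0,-0.074,-0.012,0,0,0],
    [0,0,-0.074,-0.01,0,0,0],
    [0,0,-0.074,-0.008,0,0,0],
    [0,0,-0.074,-0.006,0,0,0],
    [0,0,-0.074,-0.004,0,0,0],
    [0,0,-0.074,-0.0035,0,0,0],
  ],
)

```text
time: 5.45
position: [0.4918, 0.1328, 0.0489]
eef_rot: [3.141, 0.0, 0.373]
ft_force: [-0.1, 0.2, 0.2]
gripper_width: 0.0001
finger_force: 0.2
```

>>> jog_arm(
  moves=[
    [0,0,0,0.0,0,0,0],
    [0,0,0,0.0005,0,0,0],
    [0,0,0,0.001,0,0,0],
    [0,0,0,0.001,0,0,0],
  ],
)

```text
time: 5.78
position: [0.4915, 0.1338, 0.0481]
eef_rot: [3.141, -0.0, 0.374]
ft_force: [0.1, -0.2, 0.0]
gripper_width: 0.0
finger_force: 0.2
```

>>> jog_arm(
  moves=[
    [0,0,0,0.001,0,0,0],
    [0,0,0,0.0015,0,0,0],
    [0,0,0,0.002,0,0,0],
    [0,0,0,0.0024,0,0,0],
    [0,0,0,0.0024,0,0,0],
  ],
)

```text
time: 6.2
position: [0.4913, 0.1338, 0.0467]
eef_rot: [3.14, 0.001, 0.375]
ft_force: [-3.4, -1.1, 9.6]
gripper_width: -0.0002
finger_force: 5.0
```

Cover 2 didn't give either: no force at 48.1 mm, then a stiff stop. Next, cover 1, approached from higher.

>>> jog_arm(
  moves=[
    [0,0,0,-0.012,0,0,0],
    [0,0,-0.037,-0.012,0,0,0],
    [0,0,-0.074,-0.012,0,0,0],
    [0,0,-0.074,-0.01,0,0,0],
    [0,0,-0.074,-0.008,0,0,0],
    [0,0,-0.074,-0.006,0,0,0],
    [0,0,-0.074,-0.0055,0,0,0],
    [0,0,-0.074,-0.0055,0,0,0],
  ],
)

```text
time: 6.87
position: [0.4646, 0.2017, 0.051]
eef_rot: [3.141, 0.001, 0.373]
ft_force: [1.0, -0.1, 0.2]
gripper_width: 0.0003
finger_force: 0.0
```

>>> jog_arm(
  moves=[
    [0,0,0,0.0005,0,0,0],
    [0,0,0,0.001,0,0,0],
    [0,0,0,0.0015,0,0,0],
    [0,0,0,0.0015,0,0,0],
  ],
)

```text
time: 7.2
position: [0.4643, 0.2028, 0.0497]
eef_rot: [3.142, 0.0, 0.374]
ft_force: [-0.7, 0.8, -0.8]
gripper_width: 0.0001
finger_force: 0.0
```

>>> jog_arm(
  moves=[
    [0,0,0,0.0005,0,0,0],
    [0,0,0,0.001,0,0,0],
    [0,0,0,0.0015,0,0,0],
    [0,0,0,0.0015,0,0,0],
  ],
)

```text
time: 7.53
position: [0.4642, 0.203, 0.0482]
eef_rot: [3.142, 0.0, 0.375]
ft_force: [-0.0, -0.4, 0.1]
gripper_width: 0.0002
finger_force: 0.0
```

>>> jog_arm(
  moves=[
    [0,0,0,0.0005,0,0,0],
    [0,0,0,0.001,0,0,0],
    [0,0,0,0.001,0,0,0],
    [0,0,0,0.001,0,0,0],
  ],
)

```text
time: 7.87
position: [0.4642, 0.203, 0.0472]
eef_rot: [3.142, 0.0, 0.375]
ft_force: [0.0, 0.4, 0.1]
gripper_width: -0.0002
finger_force: 0.0
```

>>> jog_arm(
  moves=[
    [0,0,0,0.0005,0,0,0],
    [0,0,0,0.001,0,0,0],
    [0,0,0,0.0013,0,0,0],
    [0,0,0,0.0015,0,0,0],
    [0,0,0,0.0015,0,0,0],
  ],
)

```text
time: 8.28
position: [0.4643, 0.203, 0.0461]
eef_rot: [3.141, 0.0, 0.375]
ft_force: [-0.9, -1.5, 4.9]
gripper_width: -0.0001
finger_force: 2.4
```

Cover 1 is tight at 46.1 mm. Only cover 2 stood out (46.7 mm at 9.6 N), so I'll retest it in fine steps from higher up.

>>> jog_arm(
  moves=[
    [0,0,0,-0.012,0,0,0],
    [0,0,0.037,-0.012,0,0,0],
    [0,0,0.074,-0.012,0,0,0],
    [0,0,0.074,-0.01,0,0,0],
    [0,0,0.074,-0.008,0,0,0],
    [0,0,0.074,-0.0065,0,0,0],
    [0,0,0.074,-0.0065,0,0,0],
    [0,0,0.074,-0.0065,0,0,0],
  ],
)

```text
time: 8.95
position: [0.4908, 0.1356, 0.0523]
eef_rot: [-3.141, 0.0, 0.377]
ft_force: [0.7, -0.6, 0.2]
gripper_width: 0.0002
finger_force: 0.0
```

>>> jog_arm(
  moves=[
    [0,0,0,0.0005,0,0,0],
    [0,0,0,0.001,0,0,0],
    [0,0,0,0.0015,0,0,0],
    [0,0,0,0.002,0,0,0],
    [0,0,0,0.002,0,0,0],
  ],
)

```text
time: 9.37
position: [0.4912, 0.1343, 0.0502]
eef_rot: [3.142, 0.0, 0.375]
ft_force: [0.1, -0.7, -0.1]
gripper_width: 0.0
finger_force: 0.0
```

>>> jog_arm(
  moves=[
    [0,0,0,0.0005,0,0,0],
    [0,0,0,0.001,0,0,0],
    [0,0,0,0.001,0,0,0],
    [0,0,0,0.001,0,0,0],
  ],
)

```text
time: 9.7
position: [0.4914, 0.1342, 0.0493]
eef_rot: [3.142, -0.0, 0.375]
ft_force: [-0.1, 0.7, 0.5]
gripper_width: 0.0001
finger_force: 0.1
```

>>> jog_arm(
  moves=[
    [0,0,0,0.0005,0,0,0],
    [0,0,0,0.001,0,0,0],
    [0,0,0,0.001,0,0,0],
    [0,0,0,0.001,0,0,0],
  ],
)

```text
time: 10.03
position: [0.4915, 0.1342, 0.0483]
eef_rot: [3.141, -0.0, 0.375]
ft_force: [0.3, 0.5, 0.6]
gripper_width: -0.0
finger_force: 0.3
```

>>> jog_arm(
  moves=[
    [0,0,0,0.0005,0,0,0],
    [0,0,0,0.0005,0,0,0],
    [0,0,0,0.0005,0,0,0],
  ],
)

```text
time: 10.28
position: [0.4915, 0.1342, 0.0479]
eef_rot: [3.141, -0.0, 0.375]
ft_force: [0.4, 0.5, 1.7]
gripper_width: -0.0
finger_force: 0.4
```

Finger force rises gradually from 50 mm, so cover 2 gives. I'll press a little more to confirm the tilt.

>>> jog_arm(
  moves=[
    [0,0,0,0.0003,0,0,0],
    [0,0,0,0.0006,0,0,0],
    [0,0,0,0.0008,0,0,0],
    [0,0,0,0.0008,0,0,0],
  ],
)

```text
time: 10.62
position: [0.4914, 0.1342, 0.0473]
eef_rot: [3.141, 0.0, 0.375]
ft_force: [-1.4, -0.4, 4.0]
gripper_width: 0.0001
finger_force: 2.2
```

```bash
python3 - <<'E'
from h import *
cv2.imwrite("pics/e.png",cv2.resize(r.grab_frame("scene")[140:280,310:440],None,fx=4,fy=4))
s=r.state();print(s["position"],s["ft_force"],s["finger_force"])
E
```

```text
[0.49145448 0.13416776 0.04725657] [-0.46844307  0.29265443  5.65425593] 2.2787153301760554
```

View pics/e.png

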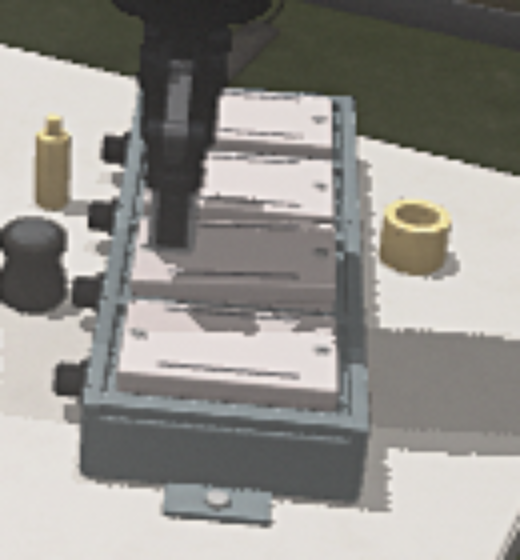

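The stop at 47.3 mm is exactly where its far end would meet the ledge, so cover 2 is the loose one. The view shows the finger on its far end. I'll lift, move to its middle and press down.

>>> jog_arm(
  moves=[
    [0,0,0,-0.008,0,0,0],
    [0,-0.015,0,-0.01,0,0,0],
    [0,-0.0295,-0.0005,-0.01,0,0,0],
    [0,-0.0295,-0.0005,-0.008,0,0,0],
    [0,-0.0295,-0.0005,-0.006,0,0,0],
    [0,-0.0295,-0.0005,-0.0045,0,0,0],
    [0,-0.0295,-0.0005,-0.0045,0,0,0],
    [0,-0.0295,-0.0005,-0.0045,0,0,0],
  ],
)

```text
time: 11.33
position: [0.4641, 0.1242, 0.0513]
eef_rot: [-3.141, 0.0, 0.375]
ft_force: [0.3, 0.1, -0.2]
gripper_width: 0.0002
finger_force: 0.0
```

>>> jog_arm(
  moves=[
    [0,0,0,0.001,0,0,0],
    [0,0,0,0.002,0,0,0],
    [0,0,0,0.003,0,0,0],
    [0,0,0,0.004,0,0,0],
    [0,0,0,0.005,0,0,0],
    [0,0,0,0.0055,0,0,0],
    [0,0,0,0.0055,0,0,0],
  ],
)

```text
time: 11.92
position: [0.4641, 0.1241, 0.0465]
eef_rot: [3.141, -0.001, 0.375]
ft_force: [-1.1, 0.5, 5.5]
gripper_width: -0.0
finger_force: 3.1
```

>>> jog_arm(
  moves=[
    [0,0,0,0.0005,0,0,0],
    [0,0,0,0.001,0,0,0],
    [0,0,0,0.0013,0,0,0],
    [0,0,0,0.0013,0,0,0],
    [0,0,0,0.0013,0,0,0],
  ],
)

```text
time: 12.33
position: [0.4641, 0.1241, 0.046]
eef_rot: [3.141, -0.0, 0.375]
ft_force: [-4.2, -0.1, 13.3]
gripper_width: -0.0004
finger_force: 6.8
```

>>> jog_arm(
  moves=[
    [0,0,0,0.0003,0,0,0],
    [0,0,0,0.0005,0,0,0],
    [0,0,0,0.0005,0,0,0],
    [0,0,0,0.0005,0,0,0],
    [0,0,0,0.0005,0,0,0],
    [0,0,0,0.0005,0,0,0],
  ],
)

```text
time: 12.83
position: [0.4641, 0.1241, 0.046]
eef_rot: [3.14, 0.0, 0.375]
ft_force: [-5.3, -1.5, 17.5]
gripper_width: -0.0001
finger_force: 8.9
```

>>> jog_arm(
  moves=[
    [0,0,0,0,0,0,0],
    [0,0,0,0,0,0,0],
    [0,0,0,0,0,0,0],
    [0,0,0,0,0,0,0],
  ],
)

```text
time: 13.17
position: [0.4641, 0.1241, 0.046]
eef_rot: [3.14, -0.0, 0.375]
ft_force: [-6.2, -0.8, 18.1]
gripper_width: 0.0004
finger_force: 8.9
```

Steady at 46.0 mm with 18 N, which means the cover is home and flat. Handing in.

```bash
python3 -c "
from rig import r
print(r.finish_job())"
```

```text
the job is handed in; nothing more can be done
None
```

Cover 2 is the loose one: it rocked under a light press at its far end while covers 1, 3 and 4 stayed firm. The job is handed in with the fingertip holding cover 2's middle fully down at 46.0 mm with about 18 N.

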